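# Click the heat dial round to the green peg

### The job

The round grey heat regulator of the bread warmer under the counter has a big black knurled dial with a white pointer line. With a fingertip resting on the dial, turn it by friction alone until the line clicks in at the green peg, then take the hand away and leave it resting in that click. Do not lift, shift or knock over the jam jar, the spice jar or the price card beside it.

Things in the scene. Friction and masses are not known exactly. Their poses are not given: they have to be found in the camera images.
- regulator: Round grey regulator housing, 176 mm diameter, 42 mm high, fixed to the table; origin at the centre of its underside, z up; its own -x points to the dial's starting mark. Its top is flat; round the dial there is a free ring with four coloured pegs.
- dial_seat: The sprung spindle that carries the dial; origin on the dial's axis at the height of the housing's top (42 mm above the table). The dial yields straight down up to 5 mm under a finger: about 3 N starts it moving, then 1.2 N per mm, 9 N at the bottom; it springs up again. Pressed 2.5 to 4.5 mm down, a fingertip on the knurled part of its top drags it round without slipping.
- heat_dial (a joint): Turn of the dial in rad, 0 at the start, positive anticlockwise seen from above, stops at -2.1 and +2.1. It clicks every 36 degrees (0.628 rad): in each click it is drawn to the multiple of 0.628 nearest to it and stays there; about 0.06 N m carries it over to the next.
- dial_top (a point): Centre of the dial's flat top face, on its vertical axis, 67 mm above the table when not pressed. The dial is black, 100 mm in diameter and 24 mm tall (too wide to pinch), ribbed on its rim and on its top from 30 to 46 mm off the axis, with a smooth black disc of 52 mm diameter in the middle. The top has no raised parts over 1 mm.
- dial_mark (a point): Point on the dial's white pointer line drawn out to 68 mm from the axis (the pegs' circle), at the height of the dial's top; it turns with the dial. The line itself runs from 10 to 50 mm off the axis.
- peg_green: Round green plastic setting peg, 16 mm diameter, 8 mm tall, fixed upright on the regulator's top ring, 68 mm from the dial's axis; origin at its underside. The four pegs stand one and two clicks (36 and 72 degrees) to either side of the dial's starting mark; which colour stands where changes.
- peg_red: Round red plastic setting peg, 16 mm diameter, 8 mm tall, fixed upright on the regulator's top ring, 68 mm from the dial's axis; origin at its underside. The four pegs stand one and two clicks (36 and 72 degrees) to either side of the dial's starting mark; which colour stands where changes.
- peg_blue: Round blue plastic setting peg, 16 mm diameter, 8 mm tall, fixed upright on the regulator's top ring, 68 mm from the dial's axis; origin at its underside. The four pegs stand one and two clicks (36 and 72 degrees) to either side of the dial's starting mark; which colour stands where changes.
- peg_yellow: Round yellow plastic setting peg, 16 mm diameter, 8 mm tall, fixed upright on the regulator's top ring, 68 mm from the dial's axis; origin at its underside. The four pegs stand one and two clicks (36 and 72 degrees) to either side of the dial's starting mark; which colour stands where changes.
- jam_jar: Loose jar with a green lid and red contents, 62 mm diameter, 86 mm tall, to the left of the regulator; origin at the centre of its underside. To be left alone.
- spice_jar: Loose glass spice jar with a yellow cap, 42 mm diameter, 96 mm tall, to the left of the regulator; origin at the centre of its underside. To be left alone.
- price_card: Loose price card upright in a small wooden foot, 28 x 62 x 92 mm, to the right of the regulator; origin at the centre of its underside. To be left alone.

How it is judged:
By the outcome, as a careful person would: the job done as asked, in the order asked, and still so for the second after the job is handed in, with the robot touching nothing.
It also fails if it takes over 40 s, if anything falls off the work surface, if the arm or the gripper's body presses on something with over 40 N, if the wrist force passes 120 N, or if a joint passes its speed limit or range.

### The arm

A 6-joint arm with a two-finger parallel gripper is mounted at the origin on a cart in front of the work surface, level with it; the furniture and walls round the work are solid. World frame = base frame: x ahead of the robot, y to its left, z up, the work surface at z = 0. Lengths are in mm, angles in degrees, forces in N, time in s.
With the tool pointing down it reaches from about 275 to 875 mm from the base axis. Payload 12.5 kg.
Tool frame: the origin (TCP) lies on the mounting face of the last link; the fingertips stand 173 mm ahead of it and the grasp point (between the pads) lies 155 mm ahead of it (arm.hold_point_z is the distance from the TCP to the grasp point, in mm); z points along the fingers, y is the line along which they close (so a half turn about z gives the same grasp; the last joint's range is limited). The gripper opens to 85 mm and grips with 20 to 120 N. Pads are 22 mm wide; open, the fingers measure 114 mm over their backs; the gripper's body (76 mm by 85 mm) begins 54 mm behind the grasp point. The pads swing forward as they close: fully open they stand 13 mm farther back than shut.
Start: joints at [72.101, 20.094, 94.641, -0, 65.266, -4.847], TCP at [124.178, 535.785, 404.69] pointing down, gripper open.
Joint ranges: [-157.81, 157.81], [-45, 120.19], [0.68, 151.7], [-89.99, 269.99], [4.06, 180], [-164.3, 164.3]. Speed limits (degrees/s): [127.2, 127.2, 159.86, 180, 180, 180].

### API

Orientations are given as a 3x3 rotation matrix whose columns are the frame's x, y, z axes.
In Python, from rig import arm gives the robot as it stands.
- The arm moves only by the tool arm_command, never from a script. Its argument "motion" is a list of rows, each a list of 3 entries, a list of its own where there are three numbers: the finger opening in m, from 0 to 0.0854, then the shift along the tool's x, y, z in m, then the turn, a rotation vector about the tool's x, y, z in degrees. In form: [[fingers, [dx, dy, dz], [wx, wy, wz]], ...]. A call has 1 to 8 rows; each row is the pose to reach, as a shift and turn from the pose commanded when the call began, along the tool's axes at that moment; what a row does not reach only later rows make up. A row lasts 1/8 s, in which the tool goes at most 62.5 mm and 10.7 degrees, less where a joint would pass 70% of its speed; a pose out of reach is approached as far as the arm can. A call with a gripper value outside its range is refused whole. The fingers move at their own pace and stop on an object; "newtons" is the grip in N (left out, the last holds). Time passes only in rows, so rows that repeat a pose let the fingers close. It gives the time, the measured TCP pose, the force, the opening and the grip force at its end, in the units of the state.
- arm.observe(): the state, without advancing time (a new reading comes with each control period).
- arm.snapshot(name): name is "side" or "top" or "wrist"; returns a dict with "image" (400x640x3 uint8, red, green, blue), "K" (3x3 intrinsics, pixels), "cam_to_world" (4x4, takes a point from camera to world coordinates). Camera axes: x right, y down, z forward; pixel columns grow to the right and rows downward; lengths in mm; the calibration is good to about 2 mm. A picture is of the moment at which its call begins. There is no depth.
- arm.job_done(): hands the job in; it is judged then, once.
Trained networks look in the newest picture that a camera, given by its name, has taken for a name from the list of things; names that differ only in an ending like _2 or _b are one class to them, and where a whole thing is asked for, a point or a joint stands for the part that bears it (a point fixed in the world has none). Each returns a list of dicts, best first, with "score" (0 to 1); they miss things now and then, are a little off and sometimes report something else, mostly with a low value. They report only what shows in the picture. A call takes as long as a camera call.
- arm.look_for(camera, thing): "extent" ([left, top, width, height] in pixels, round what is visible of it).
- arm.outline_of(camera, thing): "pixels" (400x640 bool, what is visible of it) and "extent" ([left, top, width, height] in pixels, round what is visible of it).
The state is a dict: "time_s": time; "joints": joint angles; "joint_velocities": joint speeds; "effort": joint torques, N m; "tool_pos": TCP position; "ee_rot": TCP orientation; "wrist_force": force on the tool from outside, world axes, zero at the start; "torque": the same for the moment, N m; "gripper_width": finger opening in mm; "grip_force": force on a finger pad.
Only numpy, scipy, OpenCV 4.12 (cv2) and the standard library are available. Lean on these libraries where they do the work, as an engineer would, in place of code of your own. Each camera call takes 0.05 s, during which the arm holds its last target. There are 200 camera calls.

## Working session

There is one attempt and no reset: what is moved stays moved. The work goes in short steps, Python scripts to look and compute and a tool call to move; the robot and the scene stay as the last step left them, time stands still between calls to the robot, and variables do not carry over. Pictures are saved under pics/ and viewed, at most 10 in all, crops included, and the job is handed in when it is done.

Besides the shell and the picture viewer there is one more tool, called as name(argument=value, ...), one argument or row to a line, values as JSON. arm_command: Moves the arm, as the interface text tells. Its arguments: {"type":"object","properties":{"motion":{"type":"array","items":{"type":"array"}},"newtons":{"type":"number"}},"required":["motion"]}

```bash
mkdir -p pics; cat > h.py <<'E'
import numpy as np, cv2
from rig import arm
def snap(c,n=None):
    s=arm.snapshot(c)
    if n: cv2.imwrite(f'pics/{n}.png',s['image'][:,:,::-1])
    return s
def ray(s,u,v,z):
    M=np.array(s['cam_to_world']);d=M[:3,:3]@np.linalg.inv(s['K'])@[u,v,1];o=M[:3,3]
    return o+d*(z-o[2])/d[2]
def proj(s,p):
    M=np.linalg.inv(s['cam_to_world']);q=np.array(s['K'])@(M[:3,:3]@p+M[:3,3]);return q[:2]/q[2]
E
python3 - <<'E'
from h import *
np.set_printoptions(precision=3,suppress=True)
for c in('top','side'):
    s=snap(c,c+'1')
    print(c,np.array(s['cam_to_world'])[:3,3])
    for t,z in [('heat_dial',67),('regulator',42),('peg_green',50),('peg_red',50),('peg_blue',50),('peg_yellow',50),('jam_jar',86),('spice_jar',96),('price_card',92)]:
        r=arm.outline_of(c,t)
        if r:
            m=r[0]['pixels'];v,u=np.nonzero(m);print(t,r[0]['score'],r[0]['extent'],ray(s,u.mean(),v.mean(),z))
o=arm.observe();print(o['tool_pos'],o['ee_rot'],o['wrist_force'],o['gripper_width'],o['time_s'])
E
```

```text
top [445.069 166.695 903.793]
heat_dial 0.91 [327.4, 162.6, 51.8, 48.9] [565.847  97.401  67.   ]
regulator 0.81 [308.4, 148.3, 88.1, 85.2] [564.7    98.479  42.   ]
peg_red 0.57 [336.1, 211.2, 6.7, 12.6] [506.91  127.552  50.   ]
peg_blue 0.57 [320.1, 200.5, 6.1, 9.0] [535.688 157.011  50.   ]
peg_yellow 0.72 [260.0, 160.1, 32.3, 30.2] [592.967 253.     50.   ]
jam_jar 0.58 [257.0, 159.5, 34.3, 32.8] [586.821 249.743  86.   ]
spice_jar 0.88 [274.0, 205.1, 24.4, 28.3] [499.375 231.277  96.   ]
price_card 0.68 [394.4, 174.6, 33.6, 19.2] [573.106  -7.74   92.   ]
side [ 196.338 -350.35   594.964]
heat_dial 0.7 [334.2, 204.4, 65.6, 58.3] [559.333  82.489  67.   ]
regulator 0.74 [309.5, 205.9, 111.4, 89.6] [552.125  76.178  42.   ]
peg_green 0.48 [356.9, 261.2, 6.4, 15.4] [517.457  43.087  50.   ]
peg_yellow 0.41 [383.5, 262.1, 11.4, 13.0] [554.737  23.837  50.   ]
jam_jar 0.56 [310.9, 157.2, 31.3, 51.6] [564.475 206.068  86.   ]
spice_jar 0.82 [271.8, 174.8, 32.7, 59.5] [477.158 181.208  96.   ]
price_card 0.71 [405.3, 249.2, 45.9, 68.5] [551.089 -54.658  92.   ]
[124.187 535.78  404.709] [[-0.974  0.226 -0.   ]
 [ 0.226  0.974  0.   ]
 [ 0.     0.    -1.   ]] [ 0.802 -0.592 -0.064] 85.1888481486791 1.0
```

View pics/top1.png

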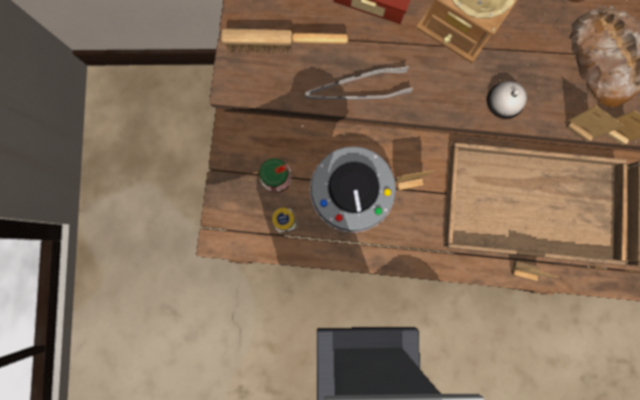

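View pics/side1.png

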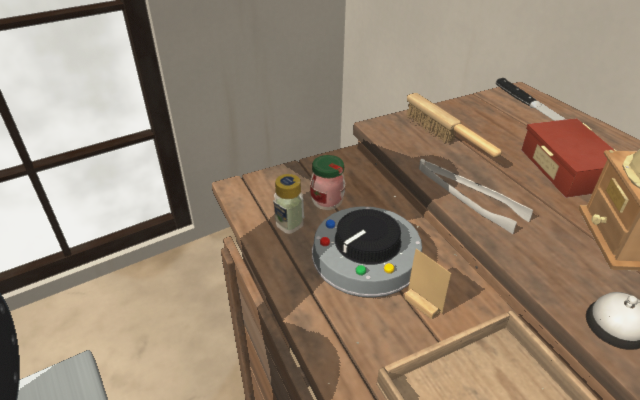

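The pictures show the line pointing at about (358,208) in the top view. The peg order is blue (323,203), red (338,218), start, green (378,211), yellow (388,192). So green is one click anticlockwise (+36°) from the start. Next I fit the centre from the pegs.

```bash
cat >> h.py <<'E'
from scipy.optimize import least_squares
def pegs(s,approx,z=46,r=12):
    hsv=cv2.cvtColor(s['image'],cv2.COLOR_RGB2HSV);out={}
    for n,(a,h) in {k:(approx[k],h) for k,h in dict(blue=110,red=0,green=70,yellow=28).items()}.items():
        u0,v0=map(int,a)
        y,x=np.mgrid[v0-r:v0+r,u0-r:u0+r];p=hsv[v0-r:v0+r,u0-r:u0+r].astype(int)
        d=np.abs((p[...,0]-h+90)%180-90)
        m=(d<15)&(p[...,1]>110)&(p[...,2]>60)
        if m.sum()>3: out[n]=ray(s,x[m].mean(),y[m].mean(),z)[:2]
    return out
off=dict(blue=-72,red=-36,green=36,yellow=72)
def fit(P):
    f=lambda q:np.concatenate([q[:2]+68*np.array([np.cos(q[2]+np.radians(off[k])),np.sin(q[2]+np.radians(off[k]))])-P[k] for k in P])
    r=least_squares(f,[565,97,np.pi]);return r.x[:2],np.degrees(r.x[2]),np.abs(r.fun).max()
E
python3 - <<'E'
from h import *
s=snap('top')
P=pegs(s,dict(blue=(323,203),red=(338,218),green=(378,211),yellow=(388,192)));print(P,fit(P))
c=fit(P)[0];e=ray(s,358,209,67)[:2];print('line',np.degrees(np.arctan2(*(e-c)[::-1])),e-c)
s=snap('side')
P=pegs(s,dict(blue=(330,224),red=(325,241),green=(361,270),yellow=(389,268)),r=8);print(P,fit(P))
E
```

```text
{'blue': array([537.12623046, 156.5023217 ]), 'red': array([508.0679782 , 126.73648852]), 'green': array([520.36538685,  47.63538566]), 'yellow': array([563.98099827,  19.0110833 ])} (array([569.86595657,  93.81080101]), np.float64(189.60011449187317), np.float64(7.5291792253413945))
line -174.68144459222202 [-47.92047416  -4.46110119]
{'blue': array([537.1238114 , 154.00147448]), 'red': array([507.591515  , 124.70091973]), 'green': array([519.81225509,  45.972407  ]), 'yellow': array([557.51362426,  27.10262882])} (array([568.05304603,  93.90609625]), np.float64(189.02315256665878), np.float64(0.48058570691455316))
```

arm_command(
  motion=[
    [0,[-0.04,-0.027,0.0],[0,0,0]],
    [0,[-0.08,-0.053,0.0],[0,0,0]],
    [0,[-0.12,-0.08,0.0],[0,0,0]],
    [0,[-0.16,-0.107,0.0],[0,0,0]],
    [0,[-0.2,-0.133,0.0],[0,0,0]],
    [0,[-0.24,-0.16,0.01],[0,0,0]],
    [0,[-0.28,-0.187,0.02],[0,0,0]],
    [0,[-0.32,-0.213,0.03],[0,0,0]],
  ],
  newtons=40,
)

```text
time_s: 2.1
tool_pos: [388.7, 254.7, 374.6]
ee_rot: [[-0.974, 0.226, 0.001], [0.226, 0.974, 0.0], [-0.0, 0.0, -1.0]]
wrist_force: [0.9, 0.1, 0.9]
gripper_width: 0.2
grip_force: 0.0
```

arm_command(
  motion=[
    [0,[-0.04,-0.027,0.01],[0,0,0]],
    [0,[-0.08,-0.053,0.02],[0,0,0]],
    [0,[-0.12,-0.08,0.035],[0,0,0]],
    [0,[-0.15,-0.1,0.05],[0,0,0]],
    [0,[-0.174,-0.116,0.07],[0,0,0]],
    [0,[-0.174,-0.116,0.07],[0,0,0]],
    [0,[-0.174,-0.116,0.07],[0,0,0]],
  ],
)

```text
time_s: 2.98
tool_pos: [530.9, 104.1, 305.0]
ee_rot: [[-0.974, 0.226, -0.0], [0.226, 0.974, 0.0], [0.0, 0.0, -1.0]]
wrist_force: [-0.6, 0.1, 0.1]
gripper_width: -0.3
grip_force: 0.0
```

```bash
python3 - <<'E'
from h import *
o=arm.observe();R=np.array(o['ee_rot']);p=np.array(o['tool_pos']);print(p,R.round(3).tolist(),o['wrist_force'],o['gripper_width'],o['time_s'])
s=snap('wrist','w1'); print('tip',p+173*R[:,2]); print('dial ctr px',proj(s,np.array([568.5,95,67])),'cpt px',proj(s,np.array([531.5,103.5,67])))
t=np.array([531.5,103.5,p[2]]);print('tool shift to contact',R.T@(t-p))
s=snap('side','s2')
E
```

```text
[530.87043027 104.089046   304.98802354] [[-0.974, 0.226, -0.0], [0.226, 0.974, 0.0], [0.0, 0.0, -1.0]] [-0.58028831  0.07790377  0.1464925 ] -0.3010699642854488 2.975
tip [530.85473544 104.11009532 131.98802553]
dial ctr px [319.56879959 258.88453148] cpt px [319.49845632 213.21493246]
tool shift to contact [-7.46336415e-01 -4.31642411e-01 -1.28786187e-04]
```

View pics/w1.png

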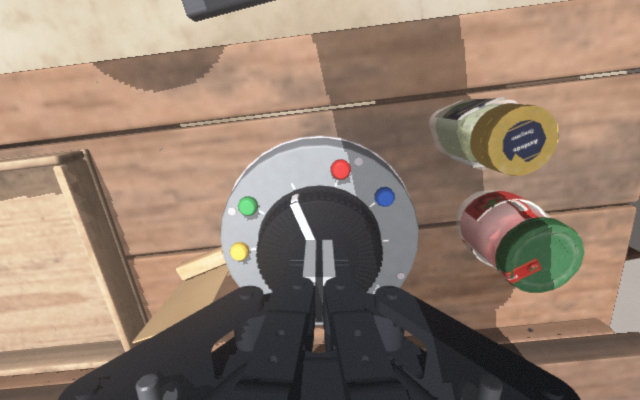

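View pics/s2.png

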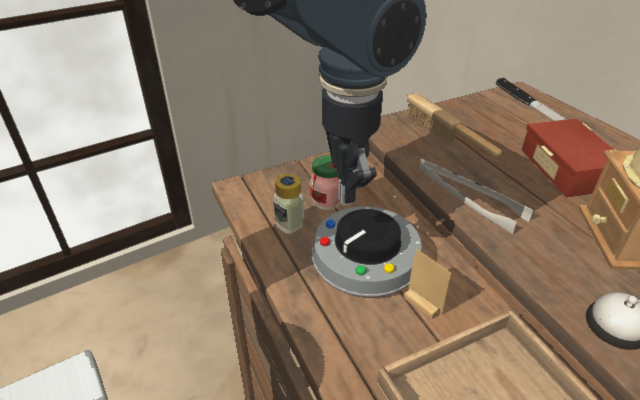

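The wrist view shows the closed tip above the dial, the line at (300,210), green at (248,206), yellow at (239,252), red at (341,170) and blue at (385,197). One more check of the centre from this view.

```bash
python3 - <<'E'
from h import *
s=snap('wrist')
P=pegs(s,dict(blue=(385,197),red=(341,170),green=(248,206),yellow=(239,252)),r=14,z=48);print(P,fit(P))
E
```

```text
{'blue': array([536.47655541, 155.06581523]), 'red': array([506.90389801, 125.62965361]), 'green': array([519.24064466,  46.80218389]), 'yellow': array([556.38494076,  28.39296795])} (array([567.3004223 ,  94.89542172]), np.float64(188.963680124471), np.float64(0.6535967415368305))
```

arm_command(
  motion=[
    [0,[0,0,0.025],[0,0,0]],
    [0,[0,0,0.05],[0,0,0]],
    [0,[0,0,0.06],[0,0,0]],
    [0,[0,0,0.064],[0,0,0]],
    [0,[0,0,0.066],[0,0,0]],
    [0,[0,0,0.067],[0,0,0]],
    [0,[0,0,0.067],[0,0,0]],
  ],
)

```text
time_s: 4.0
tool_pos: [531.1, 103.8, 238.3]
ee_rot: [[-0.974, 0.226, 0.0], [0.226, 0.974, 0.0], [-0.0, 0.0, -1.0]]
wrist_force: [-3.4, 1.2, 5.3]
gripper_width: 0.1
grip_force: 2.7
```

Contact is confirmed: 5.3 N with the tip at 65.3 mm. I'll press about 1.7 mm further, then follow the arc.

arm_command(
  motion=[
    [0,[0,0,0.001],[0,0,0]],
    [0,[0,0,0.0017],[0,0,0]],
    [0,[-0.0003,-0.0053,0.0017],[0,0,-8]],
    [0,[-0.0012,-0.0104,0.0017],[0,0,-16]],
    [0,[-0.0029,-0.0154,0.0017],[0,0,-24]],
    [0,[-0.0053,-0.0201,0.0017],[0,0,-32]],
    [0,[-0.0075,-0.0234,0.0017],[0,0,-38]],
    [0,[-0.0075,-0.0234,0.0017],[0,0,-38]],
  ],
)

```text
time_s: 5.0
tool_pos: [533.7, 79.0, 237.0]
ee_rot: [[-0.906, -0.423, 0.002], [-0.423, 0.906, 0.0], [-0.002, -0.001, -1.0]]
wrist_force: [-1.7, -0.1, 6.4]
gripper_width: -0.6
grip_force: 3.4
```

```bash
python3 - <<'E'
from h import *
s=snap('top');t=s['image'][140:240,300:410];w=snap('wrist')['image']
cv2.imwrite('pics/c3.png',np.hstack([cv2.resize(t,(440,400)),w[100:300,180:380].repeat(2,0).repeat(2,1)[:, :350]])[:,:,::-1])
E
```

```text
(no output)
```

View pics/c3.png

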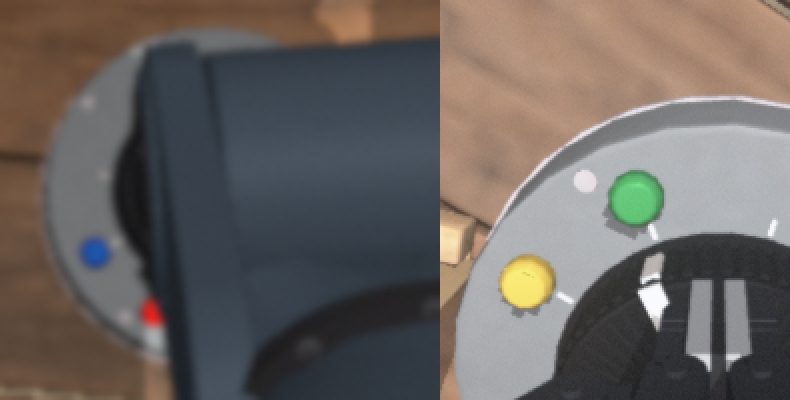

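In the wrist crop the white line (652,290) is at the green peg's tick (653,232). I'll lift straight off and back away.

arm_command(
  motion=[
    [0,[0,0,-0.005],[0,0,0]],
    [0,[0,0,-0.015],[0,0,0]],
    [0,[0,0,-0.05],[0,0,0]],
    [0,[0,0,-0.1],[0,0,0]],
    [0,[0.04,0,-0.13],[0,0,0]],
    [0,[0.09,0,-0.13],[0,0,0]],
    [0,[0.12,0,-0.13],[0,0,0]],
    [0,[0.12,0,-0.13],[0,0,0]],
  ],
)

```text
time_s: 6.1
tool_pos: [423.0, 28.1, 366.6]
ee_rot: [[-0.907, -0.421, 0.0], [-0.421, 0.907, -0.0], [-0.0, -0.0, -1.0]]
wrist_force: [0.8, -0.4, 0.1]
gripper_width: 0.5
grip_force: 0.0
```

```bash
python3 - <<'E'
from h import *
w=snap('wrist','w4');s=snap('side')
cv2.imwrite('pics/c4.png',np.vstack([w['image'][:300],s['image'][130:330]])[:,:,::-1])
C=np.array([567.7,94.5])
for a in (189,189+36):
    print(a,[proj(w,np.array([*(C+r*np.array([np.cos(np.radians(a)),np.sin(np.radians(a))])),67])).round() for r in(10,50)])
E
```

```text
189 [array([321., 321.]), array([332., 291.])]
225 [array([315., 321.]), array([302., 292.])]
```

View pics/c4.png

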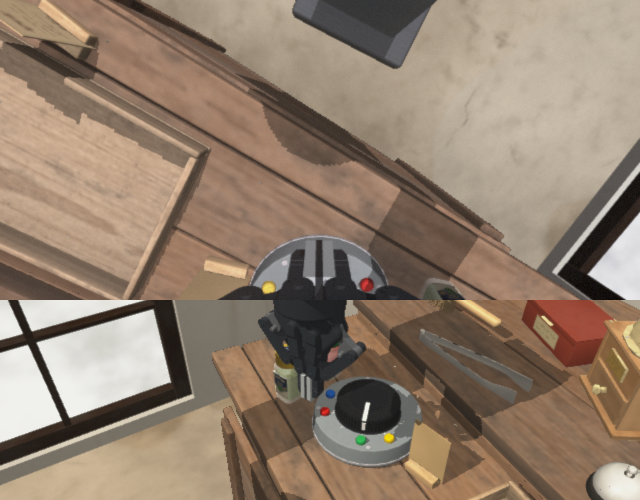

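The side view shows the line (367,404)→(363,424) pointing at the green peg (361,440). The hand is clear, and the price card and spice jar stand as before. The jam jar is mostly hidden behind the hand. I'll hand the job in.

```bash
python3 -c "
from rig import arm
print(arm.job_done())"
```

```text
the job is handed in; nothing more can be done
None
```

I turned the dial one click anticlockwise by fingertip friction, its line now rests at the green peg with the hand clear, and I handed the job in at about 6 s; in the last picture the spice jar and price card stood in place, but the hand hid most of the jam jar.

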